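Wind the long tape reel home until it lets go, then lock it

TASK

Crank the yellow tape reel clockwise (seen from above) by its red knob: it turns heavily while the last of the tape comes in, then suddenly goes light, the handle running ahead of the white mark on the drum; stop there, with the handle clearly ahead of the mark but no more than about a quarter turn. Let go of the knob, then push the green lock bolt fully home towards the drum. Do not wrench the reel about on its soft rubber feet and leave everything else where it is.

Things in the scene. Friction and masses are not known exactly. Their poses are not given: they have to be found in the camera images.
- drum_axis (a point): on the upright axis of crank and drum (the dark disc, 126 mm across, in the top of the yellow reel), 90 mm above the table. z points up; x points along the white mark painted on the drum (radial, 7 mm wide, 30 to 62 mm off the axis) and turns with the drum; y lies 90 degrees anticlockwise of x, seen from above. The drum turns only when the crank drags it
- knob_grip (a point): centre of the upright red knob on the crank arm: 20 mm in diameter, 36 mm tall, 106 to 142 mm above the table, 48 mm off the axis, all else on the reel is below 107 mm. It spins freely on its pin, so the gripper need not turn. At the start the handle lies 0 to 75 degrees anticlockwise of the mark and swings lightly (under 1 N) till it is over the mark (see case)
- bolt_post (a point): centre of the green round post of the lock bolt, 16 mm in diameter, 20 mm tall, 86 to 106 mm above the table, standing on a flat steel slide 87 mm above the table; 125 mm from the crank's axis at the start. The point's y axis points away from the crank's axis: the bolt goes home along -y, 22 mm, against about 5 N of friction, to a hard stop. It stays where it is left
- bolt (a joint): travel of the lock bolt in m: 0 open (as it starts), 0.022 fully home at its stop
- case: round yellow reel case, 148 mm across, 90 mm tall, with the bolt's arm (56 mm wide, out to 157 mm); origin on the crank's axis at table height. On soft rubber feet it gives about 1 mm sideways per 1.5 N and comes back; 11 mm tears it off. From the mark on, the crank drags the drum with about 8 N at the knob for 0.9 to 1.8 turns (hidden), then drops under 1 N and runs on alone, no spring-back
- tape_measure: bystander: yellow pocket tape measure, 70 x 66 x 36 mm, origin under its centre
- caster: bystander: steel and rubber caster upside down, 75 x 60 x 86 mm, origin under its plate
- wire_brush: bystander: wooden wire brush, bristles up, 260 x 30 x 34 mm, origin on the table under its middle
- scrub_block: bystander: wooden scrubbing brush, bristles up, 60 x 130 x 48 mm, origin under its centre
- carton: bystander: small white and blue carton, 70 x 50 x 60 mm, origin under its centre
- washer: bystander: steel washer, 40 mm across, 6 mm thick, flat on the table near the reel's stand, origin under its centre
- screw_jar: bystander: little amber jar of 44 mm diameter, 55 mm tall, near the reel's stand, origin under its centre

How it is judged:
By the outcome, as a careful person would: the job done as asked, in the order asked, and still so for the second after the job is handed in, with the robot touching nothing.
It also fails if it takes over 72 s, if anything falls off the work surface, if the arm or the gripper's body presses on something with over 40 N, if the wrist force passes 120 N, or if a joint passes its speed limit or range.

ROBOT

A 6-joint arm with a two-finger parallel gripper is mounted at the origin on the work surface. World frame = base frame: x ahead of the robot, y to its left, z up, the work surface at z = 0. Lengths are in m, angles in rad, forces in N, time in s.
With the tool pointing down it reaches from about 0.35 to 0.975 m from the base axis. Payload 4.9 kg.
Tool frame: the origin (TCP) lies on the front face of the gripper's body, between the roots of the fingers; the fingertips stand ctrl.tip_extent ahead of it and the grasp point (between the pads) lies 54 mm ahead of it (ctrl.tip_extent is the distance from the TCP to the fingertips, in m); z points along the fingers, y is the line along which they close (so a half turn about z gives the same grasp; the last joint's range is limited). The gripper opens to 85 mm and grips with 20 to 120 N. Pads are 22 mm wide; open, the fingers measure 114 mm over their backs; the gripper's body (76 mm by 85 mm) begins 54 mm behind the grasp point. The pads swing forward as they close: fully open they stand 13 mm farther back than shut.
Start: joints at [-1.326, 0.053, 1.613, -0, 1.476, -0.119], TCP at [0.222, -0.584, 0.304] pointing down, gripper open.
Joint ranges: [-3.01, 3.01], [-1.01, 2.22], [0.06, 2.58], [-1.02, 4.17], [0.09, 2.62], [-3.14, 3.14]. Speed limits (rad/s): [2.57, 2.57, 3.14, 3.14, 3.14, 3.14].

INTERFACE

Orientations are given as a rotation vector (axis times angle).
In Python, from station import ctrl gives the robot as it stands.
- The arm moves only by the tool apply_moves, never from a script. Its argument "rows" is one flat list of numbers, 6 for each row, row after row: the shift along the tool's x, y, z normalised to -1 to 1, where 1 is 0.6 m, then the turn, a rotation vector about the tool's x, y, z normalised to -1 to 1, where 1 is 90 degrees. A call has 1 to 20 rows; each row is the pose to reach, as a shift and turn from the pose commanded when the call began, along the tool's axes at that moment; what a row does not reach only later rows make up. A row lasts 1/10 s, in which the tool goes at most 50 mm and 8.59 degrees, less where a joint would pass 70% of its speed; a pose out of reach is approached as far as the arm can. A call with a number of a shift or a turn outside -1 to 1 is refused whole. A call with a gripper value outside its range is refused whole. "grip" is the opening, from 0 (shut) to 1 (fully open), set as the call begins (left out, the last holds). The fingers move at their own pace and stop on an object; "grip_force" is the grip in N (left out, the last holds). Time passes only in rows, so rows that repeat a pose let the fingers close. It gives the time, the measured TCP pose, the force, the opening and the grip force at its end, in the units of the state.
- ctrl.get_obs(): the state, without advancing time (a new reading comes with each control period).
- ctrl.get_image(name): name is "side" or "top"; returns (picture, depth): 420x560x3 uint8, blue, green, red; 420x560 float32, m along the optical axis (not along the pixel's ray), 0 where there is no reading.
- ctrl.camera_model(name): a dict with "mtx" (3x3 intrinsics, pixels), "k1" (the pictures are not rectified: a ray, as slopes to the right and down, at radius r is drawn at 1 + k1 r^2 times it, then the intrinsics apply), "R" (3x3) and "t" (3): a world point X has camera coordinates R X + t. Camera axes: x right, y down, z forward; pixel columns grow to the right and rows downward; lengths in m; the calibration is good to about 2 mm. A picture is of the moment at which its call begins. camera_model takes no time and is no camera call.
- ctrl.finish_job(): hands the job in; it is judged then, once.
The state is a dict: "t": time; "q": joint angles; "dq": joint speeds; "effort": joint torques, N m; "tool_pos": TCP position; "tool_rot": TCP orientation; "contact_force": force on the tool from outside, world axes, zero at the start; "wrist_torque": the same for the moment, N m; "opening": finger opening in m; "grip_force": force on a finger pad.
Only numpy, scipy, OpenCV 4.12 (cv2) and the standard library are available. Lean on these libraries where they do the work, as an engineer would, in place of code of your own. Each camera call takes 0.05 s, during which the arm holds its last target. There are 200 camera calls.

## Working session

There is one attempt and no reset: what is moved stays moved. The work goes in short steps, Python scripts to look and compute and a tool call to move; the robot and the scene stay as the last step left them, time stands still between calls to the robot, and variables do not carry over. Pictures are saved under pics/ and viewed, at most 10 in all, crops included, and the job is handed in when it is done.

Besides the shell and the picture viewer there is one more tool, called after "Request:" by a JSON object that holds its "api" and its "payload". apply_moves: Moves the arm, as the interface text tells. Its arguments: {"type":"object","properties":{"rows":{"type":"array","items":{"type":"number"}},"grip":{"type":"number"},"grip_force":{"type":"number"}},"required":["rows"]}

```bash
mkdir -p pics; ls; python3 - <<'E'
from station import ctrl
import cv2,numpy as np
o=ctrl.get_obs();print(o['tool_pos'],o['tool_rot'],ctrl.tip_extent,o['t'])
for n in('top','side'):
    im,d=ctrl.get_image(n);cv2.imwrite(f'pics/{n}0.png',im);np.save(f'pics/{n}0.npy',d)
    m=ctrl.camera_model(n);print(n,m)
E
```

```text
pics
[ 0.2222709  -0.58363     0.30264135] [-3.08771239e+00 -5.67948964e-01  2.26626077e-04] 0.0726 0.0
top {'mtx': array([[443.50655555,   0.        , 284.3113012 ],
       [  0.        , 443.50655555, 199.152067  ],
       [  0.        ,   0.        ,   1.        ]]), 'k1': -0.08663144603822868, 'R': array([[ 5.36447896e-04, -9.99989453e-01,  4.56131360e-03],
       [-9.91949263e-01, -1.10974483e-03, -1.26631072e-01],
       [ 1.26634799e-01, -4.45666069e-03, -9.91939396e-01]]), 't': array([0.01222615, 0.51197457, 1.26789158])}
side {'mtx': array([[448.53119202,   0.        , 278.98832456],
       [  0.        , 448.53119202, 211.78552   ],
       [  0.        ,   0.        ,   1.        ]]), 'k1': 0.04873468440260796, 'R': array([[-0.85597287, -0.51701936, -0.00119395],
       [-0.26270951,  0.43692628, -0.86027853],
       [ 0.44530232, -0.73606142, -0.50982294]]), 't': array([0.40705074, 0.22321329, 1.16079784])}
```

View pics/top0.png

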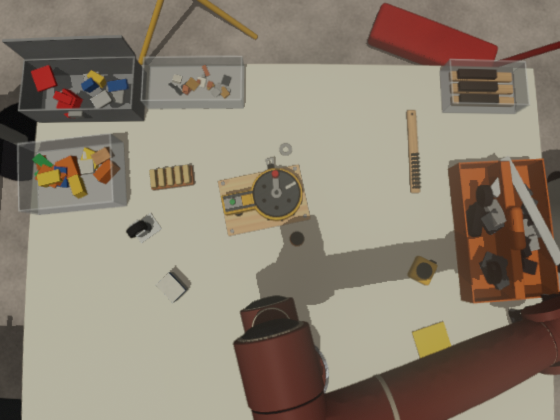

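View pics/side0.png

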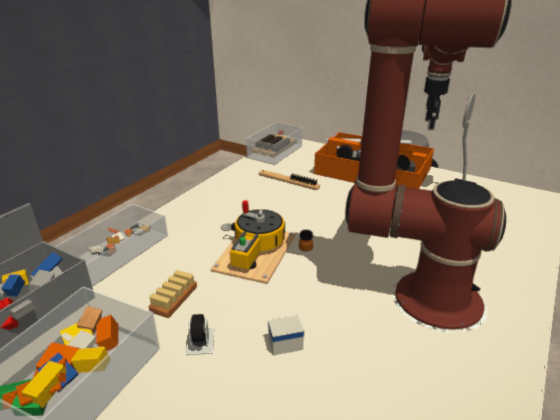

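The top view shows the drum centre at about (277,193), the red knob at (275,173), the white mark near (290,185) and the green post at (233,202). The handle is anticlockwise of the mark, as described. The side view agrees: knob (246,207), post (242,241).

```bash
cat > h.py <<'E'
from station import ctrl
import cv2,numpy as np
def cast(n,px,z):
    m=ctrl.camera_model(n);K=m['mtx']
    u=np.array([(px[0]-K[0,2])/K[0,0],(px[1]-K[1,2])/K[1,1]]);s=u.copy()
    for _ in range(20): s=u/(1+m['k1']*(s@s))
    d=m['R'].T@np.array([s[0],s[1],1]);c=-m['R'].T@m['t']
    return c+d*(z-c[2])/d[2]
def proj(n,X):
    m=ctrl.camera_model(n);c=m['R']@X+m['t'];s=c[:2]/c[2];s=s*(1+m['k1']*(s@s))
    return m['mtx'][:2,:2]@s+m['mtx'][:2,2]
def mask(im,col):
    h=cv2.cvtColor(im,cv2.COLOR_BGR2HSV).astype(int);H,S,V=h[...,0],h[...,1],h[...,2]
    return {'red':((H<6)|(H>174))&(S>170)&(V>90),'green':(H>45)&(H<90)&(S>100)&(V>40),'yellow':(H>17)&(H<28)&(S>150)&(V>120),'white':(S<70)&(V>140)}[col]
def comps(mk,box,mn=4):
    x0,y0,x1,y1=box;k=np.zeros(mk.shape,np.uint8);k[y0:y1,x0:x1]=mk[y0:y1,x0:x1]
    n,l,s,c=cv2.connectedComponentsWithStats(k)
    return [(s[i].tolist(),c[i].round(2).tolist()) for i in range(1,n) if s[i,4]>=mn]
E
python3 - <<'E'
from h import *
im=cv2.imread('pics/top0.png');si=cv2.imread('pics/side0.png')
for c in('red','green','yellow','white'):
    print('top',c,comps(mask(im,c),(215,150,312,240)))
for c in('red','green'): print('side',c,comps(mask(si,c),(215,180,300,280)))
E
python3 - <<'E'
import cv2
a=cv2.imread('pics/top0.png')[150:240,210:315];b=cv2.imread('pics/side0.png')[190:280,205:310]
cv2.imwrite('pics/c0.png',cv2.resize(cv2.vconcat([a]),None,fx=6,fy=6,interpolation=cv2.INTER_CUBIC))
E
```

```text
top red []
top green [([230, 200, 5, 4, 16], [232.0, 201.5])]
top yellow [([251, 181, 5, 9, 11], [252.82, 185.45]), ([297, 180, 3, 5, 5], [298.2, 182.0]), ([224, 186, 78, 34, 199], [266.27, 211.06]), ([242, 194, 12, 11, 98], [247.27, 199.1]), ([222, 198, 1, 4, 4], [222.0, 199.5])]
top white [([215, 150, 97, 90, 3338], [256.15, 182.96]), ([282, 150, 7, 2, 13], [285.23, 150.46]), ([293, 167, 4, 4, 10], [294.8, 168.0]), ([221, 181, 4, 4, 13], [222.54, 182.69]), ([286, 182, 10, 7, 27], [290.15, 185.0]), ([224, 201, 2, 3, 4], [224.5, 202.0]), ([230, 229, 4, 4, 13], [231.62, 230.62])]
side red [([243, 201, 5, 12, 55], [245.04, 206.25])]
side green [([240, 237, 5, 8, 38], [242.0, 240.5])]
```

View pics/c0.png

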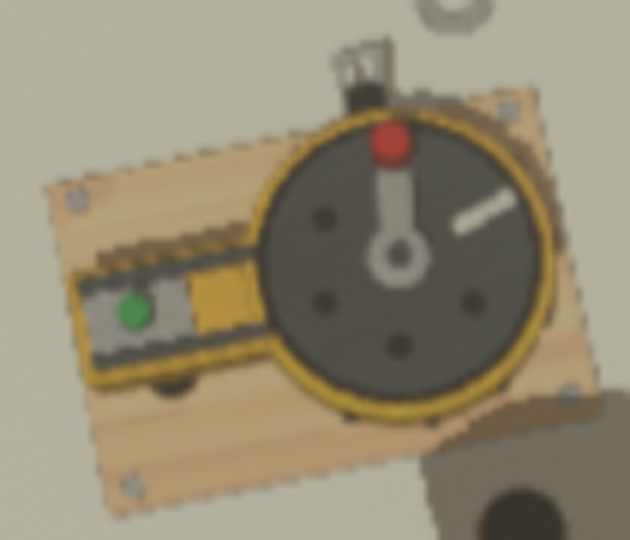

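The crop shows the drum disc centred near (276.5,192.4), the knob top at (274.8,173.4), the mark at (290.2,185.0) and the post top at (232.3,201.4), in full-image pixels.

```bash
python3 - <<'E'
from h import *
from scipy.spatial.transform import Rotation as R
A=cast('top',(276.5,192.4),.09);K=cast('top',(274.8,173.4),.142);M=cast('top',(290.2,185.),.09);P=cast('top',(232.2,201.4),.106)
for n,v in zip('AKMP',(A,K,M,P)):
    d=v-A;print(n,v.round(4),np.hypot(*d[:2]).round(4),np.degrees(np.arctan2(d[1],d[0])).round(1))
print('side knob',cast('side',(245,206.2),.124)[:2],'post',cast('side',(242,240),.1)[:2])
print(proj('side',np.array([*K[:2],.124])),proj('side',np.array([*P[:2],.1])))
print(R.from_rotvec(ctrl.get_obs()['tool_rot']).as_matrix().round(3))
E
```

```text
A [0.5237 0.0348 0.09  ] 0.0 0.0
K [0.5682 0.0389 0.142 ] 0.0446 5.2
M [ 0.5448 -0.0036  0.09  ] 0.0439 -61.3
P [0.4962 0.1571 0.106 ] 0.1253 102.7
side knob [0.56951885 0.03800674] post [0.49621705 0.15902915]
[245.20752673 206.44824372] [242.43657813 239.65687294]
[[ 0.935  0.356 -0.   ]
 [ 0.356 -0.935  0.002]
 [ 0.    -0.002 -1.   ]]
```

Request:
{"api": "apply_moves", "payload": {"rows": [0.909, -0.764, 0.1, 0, 0, 0, 0.909, -0.764, 0.1, 0, 0, 0, 0.909, -0.764, 0.1, 0, 0, 0, 0.909, -0.764, 0.1, 0, 0, 0, 0.909, -0.764, 0.1, 0, 0, 0, 0.909, -0.764, 0.1, 0, 0, 0, 0.909, -0.764, 0.1, 0, 0, 0, 0.909, -0.764, 0.1, 0, 0, 0, 0.909, -0.764, 0.1, 0, 0, 0, 0.909, -0.764, 0.1, 0, 0, 0, 0.909, -0.764, 0.1, 0, 0, 0, 0.909, -0.764, 0.1, 0, 0, 0, 0.909, -0.764, 0.1, 0, 0, 0, 0.909, -0.764, 0.1, 0, 0, 0, 0.909, -0.764, 0.1, 0, 0, 0, 0.909, -0.764, 0.1, 0, 0, 0, 0.909, -0.764, 0.1, 0, 0, 0, 0.909, -0.764, 0.1, 0, 0, 0, 0.909, -0.764, 0.1, 0, 0, 0, 0.909, -0.764, 0.1, 0, 0, 0], "grip": 0.6, "grip_force": 40}}

```text
t: 2.1
tool_pos: [0.5687, 0.0373, 0.2442]
tool_rot: [3.09, 0.566, 0.001]
contact_force: [-0.1, -0.6, 0.4]
opening: 0.051
grip_force: 0.0
```

```bash
python3 - <<'E'
from h import *
from scipy.spatial.transform import Rotation as R
o=ctrl.get_obs();print(o,ctrl.tip_extent);print(R.from_rotvec(o['tool_rot']).as_matrix().round(4))
im,_=ctrl.get_image('side');cv2.imwrite('pics/side1.png',cv2.resize(im[120:300,160:380],None,fx=3,fy=3))
E
```

```text
{'t': 2.1, 'q': array([-6.50086839e-02, -3.37172808e-02,  1.80130157e+00, -1.39716540e-04,
        1.37361957e+00,  1.14373572e+00]), 'dq': array([ 0.00627406,  0.00123737, -0.00306201,  0.00072036,  0.00094163,
        0.00040801]), 'effort': array([ 2.45692109e-02, -3.43590403e+01, -3.58415580e+01,  5.11242233e-04,
        6.54409123e-04, -1.41180466e-03]), 'tool_pos': array([0.56874823, 0.03730291, 0.24415687]), 'tool_rot': array([3.09002581e+00, 5.65610038e-01, 5.39858444e-04]), 'contact_force': array([-0.08180215, -0.58838732,  0.3811634 ]), 'wrist_torque': array([ 0.02742193, -0.03732401,  0.00903733]), 'grip_force': 0.0, 'opening': 0.051046477935151116} 0.0726
[[ 9.352e-01  3.542e-01  4.000e-04]
 [ 3.542e-01 -9.352e-01 -2.000e-04]
 [ 3.000e-04  3.000e-04 -1.000e+00]]
```

View pics/side1.png

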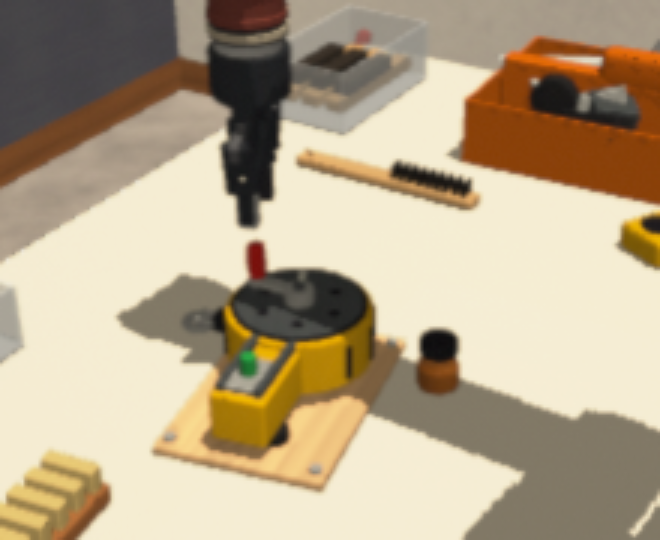

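The side crop shows the open fingers above the red knob (crop (256,258)), with clear space around it. I'll descend and close.

Request:
{"api": "apply_moves", "payload": {"rows": [0, 0, 0.03, 0, 0, 0, 0, 0, 0.06, 0, 0, 0, 0, 0, 0.087, 0, 0, 0, 0, 0, 0.087, 0, 0, 0, 0, 0, 0.087, 0, 0, 0]}}

```text
t: 2.65
tool_pos: [0.5689, 0.0383, 0.1915]
tool_rot: [-3.09, -0.568, 0.001]
contact_force: [0.5, 0.3, 0.5]
opening: 0.0511
grip_force: 0.0
```

Request:
{"api": "apply_moves", "payload": {"rows": [0, 0, 0, 0, 0, 0, 0, 0, 0, 0, 0, 0, 0, 0, 0, 0, 0, 0, 0, 0, 0, 0, 0, 0, 0, 0, 0, 0, 0, 0, 0, 0, 0, 0, 0, 0, 0, 0, 0, 0, 0, 0, 0, 0, 0, 0, 0, 0], "grip": 0, "grip_force": 40}}

```text
t: 3.45
tool_pos: [0.5697, 0.0384, 0.193]
tool_rot: [3.089, 0.568, 0.003]
contact_force: [-1.0, 1.1, 5.9]
opening: 0.0183
grip_force: 39.2
```

```bash
python3 - <<'E'
from h import *
o=ctrl.get_obs();p=o['tool_pos'];print(p,o['opening'],o['contact_force'],ctrl.tip_extent)
im,_=ctrl.get_image('side');
for z in (.11,.12,.13,.14): print(z,(proj('side',np.array([p[0],p[1],z]))-[205,150])*6)
cv2.imwrite('pics/side2.png',cv2.resize(im[150:240,205:305],None,fx=6,fy=6))
E
```

```text
[0.56971048 0.03838562 0.19303204] 0.018345056378452046 [-0.97439814  1.07919299  5.92024746] 0.0726
0.11 [240.3716576  361.98250831]
0.12 [239.56290681 344.47165671]
0.13 [238.7470406  326.82512911]
0.14 [237.92395571 309.04111781]
```

View pics/side2.png

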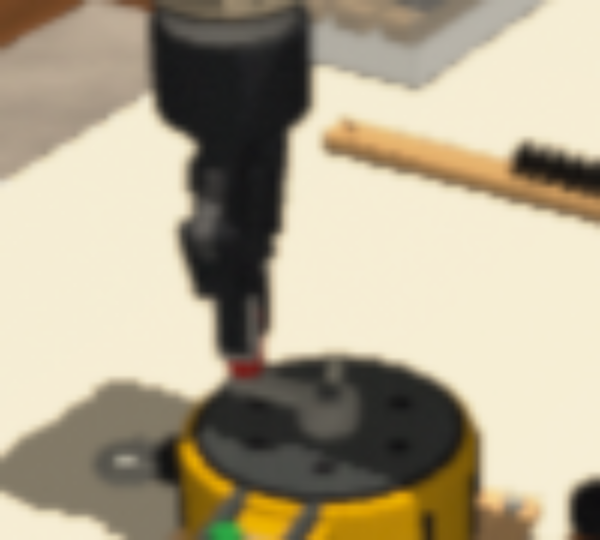

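The fingers hold the knob only by its upper part: the tips are at crop row ~358 (z ≈ 0.12), with red visible below. I'll regrasp 7 mm lower.

Request:
{"api": "apply_moves", "payload": {"rows": [0, 0, 0, 0, 0, 0, 0, 0, 0, 0, 0, 0, 0, 0, 0, 0, 0, 0, 0, 0, 0.006, 0, 0, 0, 0, 0, 0.012, 0, 0, 0, 0, 0, 0.012, 0, 0, 0], "grip": 0.4}}

```text
t: 4.1
tool_pos: [0.5684, 0.0384, 0.1833]
tool_rot: [-3.089, -0.568, 0.003]
contact_force: [-0.1, -0.1, -1.0]
opening: 0.0341
grip_force: 0.0
```

Request:
{"api": "apply_moves", "payload": {"rows": [0, 0, 0, 0, 0, 0, 0, 0, 0, 0, 0, 0, 0, 0, 0, 0, 0, 0, 0, 0, 0, 0, 0, 0, 0, 0, 0, 0, 0, 0, 0, 0, 0, 0, 0, 0], "grip": 0, "grip_force": 40}}

```text
t: 4.7
tool_pos: [0.5689, 0.0384, 0.1843]
tool_rot: [-3.09, -0.568, 0.001]
contact_force: [0.4, 0.1, -1.5]
opening: 0.0187
grip_force: 39.1
```

```bash
cat >> h.py <<'E'
from scipy.spatial.transform import Rotation as Rot
def arc(A,p0,a0,step,n,r=.048):
    "rows: shifts in tool axes from the start-of-call commanded point p0 on the circle"
    Rm=Rot.from_rotvec([3.09,.567,0]).as_matrix()
    out=[]
    for i in range(1,n+1):
        a=np.radians(a0-step*i);w=np.array([A[0]+r*np.cos(a)-p0[0],A[1]+r*np.sin(a)-p0[1],0])
        t=Rm.T@w/.6;out+=[round(float(t[0]),4),round(float(t[1]),4),0,0,0,0]
    return out
E
python3 - <<'E'
from h import *
o=ctrl.get_obs();print(o['tool_pos'],o['opening'],o['contact_force'])
A=(.522,.035);p=(.5697,.0384)
a=np.degrees(np.arctan2(p[1]-A[1],p[0]-A[0]));print(a,np.hypot(p[0]-A[0],p[1]-A[1]))
print(arc(A,p,a,4,16))
E
```

```text
[0.568866   0.03839801 0.18432588] 0.018731133363089656 [ 0.39801354  0.07273713 -1.46919195]
4.077080460086738 0.04782102048262873
[-0.0015, 0.0054, 0, 0, 0, 0, -0.0037, 0.0105, 0, 0, 0, 0, -0.0062, 0.0155, 0, 0, 0, 0, -0.009, 0.0203, 0, 0, 0, 0, -0.0122, 0.0249, 0, 0, 0, 0, -0.0157, 0.0293, 0, 0, 0, 0, -0.0195, 0.0334, 0, 0, 0, 0, -0.0236, 0.0372, 0, 0, 0, 0, -0.0279, 0.0407, 0, 0, 0, 0, -0.0324, 0.044, 0, 0, 0, 0, -0.0372, 0.0469, 0, 0, 0, 0, -0.0422, 0.0494, 0, 0, 0, 0, -0.0473, 0.0516, 0, 0, 0, 0, -0.0526, 0.0535, 0, 0, 0, 0, -0.058, 0.0549, 0, 0, 0, 0, -0.0634, 0.056, 0, 0, 0, 0]
```

Request:
{"api": "apply_moves", "payload": {"rows": [-0.0015, 0.0054, 0, 0, 0, 0, -0.0037, 0.0105, 0, 0, 0, 0, -0.0062, 0.0155, 0, 0, 0, 0, -0.009, 0.0203, 0, 0, 0, 0, -0.0122, 0.0249, 0, 0, 0, 0, -0.0157, 0.0293, 0, 0, 0, 0, -0.0195, 0.0334, 0, 0, 0, 0, -0.0236, 0.0372, 0, 0, 0, 0, -0.0279, 0.0407, 0, 0, 0, 0, -0.0324, 0.044, 0, 0, 0, 0, -0.0372, 0.0469, 0, 0, 0, 0, -0.0422, 0.0494, 0, 0, 0, 0, -0.0473, 0.0516, 0, 0, 0, 0, -0.0473, 0.0516, 0, 0, 0, 0]}}

```text
t: 6.1
tool_pos: [0.5531, -0.0009, 0.1843]
tool_rot: [-3.09, -0.568, 0.001]
contact_force: [-0.5, 0.6, -4.1]
opening: 0.0185
grip_force: 39.1
```

```bash
python3 - <<'E'
from h import *
o=ctrl.get_obs();p=o['tool_pos'];print(p,o['opening'],o['contact_force'])
A=(.522,.035);d=p[:2]-A
print(np.hypot(*d),np.degrees(np.arctan2(d[1],d[0])), 'radial out F',o['contact_force'][:2]@d/np.hypot(*d))
E
```

```text
[ 0.55307694 -0.00088973  0.18433545] 0.01846851928929943 [-0.53033169  0.59041063 -4.07981662]
0.047474716256767316 -49.11068989226823 radial out F -0.7934910455280861
```

```bash
python3 - <<'E'
from h import *
A=np.array((.522,.035));a0=-47.9
for k in range(3):
    p=A+.048*np.array([np.cos(np.radians(a0)),np.sin(np.radians(a0))]);print(arc(A,p,a0,5,20));a0-=100
E
```

```text
[-0.0066, 0.0022, 0, 0, 0, 0, -0.0134, 0.0039, 0, 0, 0, 0, -0.0203, 0.005, 0, 0, 0, 0, -0.0272, 0.0054, 0, 0, 0, 0, -0.0342, 0.0053, 0, 0, 0, 0, -0.0412, 0.0045, 0, 0, 0, 0, -0.048, 0.0032, 0, 0, 0, 0, -0.0547, 0.0012, 0, 0, 0, 0, -0.0612, -0.0013, 0, 0, 0, 0, -0.0675, -0.0044, 0, 0, 0, 0, -0.0734, -0.008, 0, 0, 0, 0, -0.0791, -0.0121, 0, 0, 0, 0, -0.0843, -0.0167, 0, 0, 0, 0, -0.0892, -0.0217, 0, 0, 0, 0, -0.0935, -0.0272, 0, 0, 0, 0, -0.0974, -0.033, 0, 0, 0, 0, -0.1008, -0.0391, 0, 0, 0, 0, -0.1036, -0.0455, 0, 0, 0, 0, -0.1058, -0.0521, 0, 0, 0, 0, -0.1075, -0.0589, 0, 0, 0, 0]
[-0.0011, -0.0069, 0, 0, 0, 0, -0.0015, -0.0139, 0, 0, 0, 0, -0.0014, -0.0208, 0, 0, 0, 0, -0.0006, -0.0278, 0, 0, 0, 0, 0.0007, -0.0346, 0, 0, 0, 0, 0.0027, -0.0413, 0, 0, 0, 0, 0.0052, -0.0478, 0, 0, 0, 0, 0.0083, -0.0541, 0, 0, 0, 0, 0.0119, -0.0601, 0, 0, 0, 0, 0.016, -0.0657, 0, 0, 0, 0, 0.0206, -0.0709, 0, 0, 0, 0, 0.0256, -0.0758, 0, 0, 0, 0, 0.0311, -0.0802, 0, 0, 0, 0, 0.0369, -0.084, 0, 0, 0, 0, 0.043, -0.0874, 0, 0, 0, 0, 0.0494, -0.0902, 0, 0, 0, 0, 0.056, -0.0925, 0, 0, 0, 0, 0.0628, -0.0941, 0, 0, 0, 0, 0.0697, -0.0952, 0, 0, 0, 0, 0.0766, -0.0957, 0, 0, 0, 0]
[0.007, 0.0001, 0, 0, 0, 0, 0.0139, 0.0009, 0, 0, 0, 0, 0.0208, 0.0023, 0, 0, 0, 0, 0.0275, 0.0042, 0, 0, 0, 0, 0.034, 0.0067, 0, 0, 0, 0, 0.0402, 0.0098, 0, 0, 0, 0, 0.0462, 0.0134, 0, 0, 0, 0, 0.0518, 0.0175, 0, 0, 0, 0, 0.0571, 0.0221, 0, 0, 0, 0, 0.0619, 0.0272, 0, 0, 0, 0, 0.0663, 0.0326, 0, 0, 0, 0, 0.0702, 0.0384, 0, 0, 0, 0, 0.0735, 0.0445, 0, 0, 0, 0, 0.0764, 0.0509, 0, 0, 0, 0, 0.0786, 0.0575, 0, 0, 0, 0, 0.0803, 0.0643, 0, 0, 0, 0, 0.0813, 0.0712, 0, 0, 0, 0, 0.0818, 0.0782, 0, 0, 0, 0, 0.0817, 0.0851, 0, 0, 0, 0, 0.0809, 0.0921, 0, 0, 0, 0]
```

Request:
{"api": "apply_moves", "payload": {"rows": [-0.0066, 0.0022, 0, 0, 0, 0, -0.0134, 0.0039, 0, 0, 0, 0, -0.0203, 0.005, 0, 0, 0, 0, -0.0272, 0.0054, 0, 0, 0, 0, -0.0342, 0.0053, 0, 0, 0, 0, -0.0412, 0.0045, 0, 0, 0, 0, -0.048, 0.0032, 0, 0, 0, 0, -0.0547, 0.0012, 0, 0, 0, 0, -0.0612, -0.0013, 0, 0, 0, 0, -0.0675, -0.0044, 0, 0, 0, 0, -0.0734, -0.008, 0, 0, 0, 0, -0.0791, -0.0121, 0, 0, 0, 0, -0.0843, -0.0167, 0, 0, 0, 0, -0.0892, -0.0217, 0, 0, 0, 0, -0.0935, -0.0272, 0, 0, 0, 0, -0.0974, -0.033, 0, 0, 0, 0, -0.1008, -0.0391, 0, 0, 0, 0, -0.1036, -0.0455, 0, 0, 0, 0, -0.1058, -0.0521, 0, 0, 0, 0, -0.1075, -0.0589, 0, 0, 0, 0]}}

```text
t: 8.1
tool_pos: [0.4813, 0.0077, 0.1844]
tool_rot: [3.084, 0.567, 0.005]
contact_force: [6.5, -5.7, -10.1]
opening: 0.0189
grip_force: 40.0
```

```bash
cat > f.py <<'E'
from h import *
o=ctrl.get_obs();p=o['tool_pos'];A=(.522,.035);d=p[:2]-A;r=np.hypot(*d);u=d/r;F=o['contact_force'][:2]
print(p.round(4),o['opening'],'r',r,'ang',np.degrees(np.arctan2(d[1],d[0])),'Frad',F@u,'Ftan resist(ccw)',F@[-u[1],u[0]])
E
python3 f.py
```

```text
[0.4813 0.0077 0.1844] 0.018927864470508354 r 0.04900439323018238 ang -146.10420296827078 Frad -2.205102705764056 Ftan resist(ccw) 8.290535140531084
```

Request:
{"api": "apply_moves", "payload": {"rows": [-0.0011, -0.0069, 0.001, 0, 0, 0, -0.0015, -0.0139, 0.002, 0, 0, 0, -0.0014, -0.0208, 0.002, 0, 0, 0, -0.0006, -0.0278, 0.002, 0, 0, 0, 0.0007, -0.0346, 0.002, 0, 0, 0, 0.0027, -0.0413, 0.002, 0, 0, 0, 0.0052, -0.0478, 0.002, 0, 0, 0, 0.0083, -0.0541, 0.002, 0, 0, 0, 0.0119, -0.0601, 0.002, 0, 0, 0, 0.016, -0.0657, 0.002, 0, 0, 0, 0.0206, -0.0709, 0.002, 0, 0, 0, 0.0256, -0.0758, 0.002, 0, 0, 0, 0.0311, -0.0802, 0.002, 0, 0, 0, 0.0369, -0.084, 0.002, 0, 0, 0, 0.043, -0.0874, 0.002, 0, 0, 0, 0.0494, -0.0902, 0.002, 0, 0, 0, 0.056, -0.0925, 0.002, 0, 0, 0, 0.0628, -0.0941, 0.002, 0, 0, 0, 0.0697, -0.0952, 0.002, 0, 0, 0, 0.0766, -0.0957, 0.002, 0, 0, 0]}}

```text
t: 10.1
tool_pos: [0.502, 0.0785, 0.1842]
tool_rot: [3.088, 0.568, -0.008]
contact_force: [-8.7, -1.9, 3.7]
opening: 0.0185
grip_force: 41.3
```

```bash
python3 f.py
```

```text
[0.502  0.0785 0.1842] 0.018468146066725092 r 0.047882489309587245 ang 114.73404713989696 Frad 1.8901553179547623 Ftan resist(ccw) 8.758657439913845
```

Request:
{"api": "apply_moves", "payload": {"rows": [0.007, 0.0001, 0, 0, 0, 0, 0.0139, 0.0009, 0, 0, 0, 0, 0.0208, 0.0023, 0, 0, 0, 0, 0.0275, 0.0042, 0, 0, 0, 0, 0.034, 0.0067, 0, 0, 0, 0, 0.0402, 0.0098, 0, 0, 0, 0, 0.0462, 0.0134, 0, 0, 0, 0, 0.0518, 0.0175, 0, 0, 0, 0, 0.0571, 0.0221, 0, 0, 0, 0, 0.0619, 0.0272, 0, 0, 0, 0, 0.0663, 0.0326, 0, 0, 0, 0, 0.0702, 0.0384, 0, 0, 0, 0, 0.0735, 0.0445, 0, 0, 0, 0, 0.0764, 0.0509, 0, 0, 0, 0, 0.0786, 0.0575, 0, 0, 0, 0, 0.0803, 0.0643, 0, 0, 0, 0, 0.0813, 0.0712, 0, 0, 0, 0, 0.0818, 0.0782, 0, 0, 0, 0, 0.0817, 0.0851, 0, 0, 0, 0, 0.0809, 0.0921, 0, 0, 0, 0]}}

```text
t: 12.1
tool_pos: [0.5679, 0.0466, 0.1843]
tool_rot: [-3.086, -0.568, -0.0]
contact_force: [-2.8, 8.2, -0.7]
opening: 0.019
grip_force: 41.1
```

```bash
python3 f.py; python3 - <<'E'
from h import *
A=np.array((.522,.035));a0=-347.9
for k in range(11):
    p=A+.048*np.array([np.cos(np.radians(a0)),np.sin(np.radians(a0))]);print(round(a0),arc(A,p,a0,5,6));a0-=30
E
```

```text
[0.5679 0.0466 0.1843] 0.019021426309037293 r 0.04733912462132908 ang 14.133128087037031 Frad -0.7460081270872968 Ftan resist(ccw) 8.613308763199534
-348 [-0.0014, 0.0068, 0, 0, 0, 0, -0.0033, 0.0135, 0, 0, 0, 0, -0.0058, 0.0201, 0, 0, 0, 0, -0.0089, 0.0263, 0, 0, 0, 0, -0.0125, 0.0323, 0, 0, 0, 0, -0.0166, 0.0379, 0, 0, 0, 0]
-378 [-0.0046, 0.0053, 0, 0, 0, 0, -0.0096, 0.0101, 0, 0, 0, 0, -0.0151, 0.0145, 0, 0, 0, 0, -0.0209, 0.0183, 0, 0, 0, 0, -0.027, 0.0217, 0, 0, 0, 0, -0.0334, 0.0245, 0, 0, 0, 0]
-408 [-0.0066, 0.0022, 0, 0, 0, 0, -0.0134, 0.0039, 0, 0, 0, 0, -0.0203, 0.005, 0, 0, 0, 0, -0.0272, 0.0054, 0, 0, 0, 0, -0.0342, 0.0053, 0, 0, 0, 0, -0.0412, 0.0045, 0, 0, 0, 0]
-438 [-0.0068, -0.0014, 0, 0, 0, 0, -0.0135, -0.0033, 0, 0, 0, 0, -0.0201, -0.0058, 0, 0, 0, 0, -0.0263, -0.0089, 0, 0, 0, 0, -0.0323, -0.0125, 0, 0, 0, 0, -0.0379, -0.0166, 0, 0, 0, 0]
-468 [-0.0053, -0.0046, 0, 0, 0, 0, -0.0101, -0.0096, 0, 0, 0, 0, -0.0145, -0.0151, 0, 0, 0, 0, -0.0183, -0.0209, 0, 0, 0, 0, -0.0217, -0.027, 0, 0, 0, 0, -0.0245, -0.0334, 0, 0, 0, 0]
-498 [-0.0022, -0.0066, 0, 0, 0, 0, -0.003
[... 327 characters left out ...]
 [0.0046, -0.0053, 0, 0, 0, 0, 0.0096, -0.0101, 0, 0, 0, 0, 0.0151, -0.0145, 0, 0, 0, 0, 0.0209, -0.0183, 0, 0, 0, 0, 0.027, -0.0217, 0, 0, 0, 0, 0.0334, -0.0245, 0, 0, 0, 0]
-588 [0.0066, -0.0022, 0, 0, 0, 0, 0.0134, -0.0039, 0, 0, 0, 0, 0.0203, -0.005, 0, 0, 0, 0, 0.0272, -0.0054, 0, 0, 0, 0, 0.0342, -0.0053, 0, 0, 0, 0, 0.0412, -0.0045, 0, 0, 0, 0]
-618 [0.0068, 0.0014, 0, 0, 0, 0, 0.0135, 0.0033, 0, 0, 0, 0, 0.0201, 0.0058, 0, 0, 0, 0, 0.0263, 0.0089, 0, 0, 0, 0, 0.0323, 0.0125, 0, 0, 0, 0, 0.0379, 0.0166, 0, 0, 0, 0]
-648 [0.0053, 0.0046, 0, 0, 0, 0, 0.0101, 0.0096, 0, 0, 0, 0, 0.0145, 0.0151, 0, 0, 0, 0, 0.0183, 0.0209, 0, 0, 0, 0, 0.0217, 0.027, 0, 0, 0, 0, 0.0245, 0.0334, 0, 0, 0, 0]
```

Request:
{"api": "apply_moves", "payload": {"rows": [-0.0014, 0.0068, 0, 0, 0, 0, -0.0033, 0.0135, 0, 0, 0, 0, -0.0058, 0.0201, 0, 0, 0, 0, -0.0089, 0.0263, 0, 0, 0, 0, -0.0125, 0.0323, 0, 0, 0, 0, -0.0166, 0.0379, 0, 0, 0, 0]}}

```text
t: 12.7
tool_pos: [0.5674, 0.0218, 0.1843]
tool_rot: [-3.086, -0.568, -0.004]
contact_force: [0.3, 9.6, -3.2]
opening: 0.0188
grip_force: 40.9
```

Request:
{"api": "apply_moves", "payload": {"rows": [-0.0046, 0.0053, 0, 0, 0, 0, -0.0096, 0.0101, 0, 0, 0, 0, -0.0151, 0.0145, 0, 0, 0, 0, -0.0209, 0.0183, 0, 0, 0, 0, -0.027, 0.0217, 0, 0, 0, 0, -0.0334, 0.0245, 0, 0, 0, 0]}}

```text
t: 13.3
tool_pos: [0.5536, -0.0011, 0.1842]
tool_rot: [3.089, 0.568, 0.002]
contact_force: [-1.6, 1.7, 2.7]
opening: 0.0188
grip_force: 41.3
```

Request:
{"api": "apply_moves", "payload": {"rows": [-0.0066, 0.0022, 0, 0, 0, 0, -0.0134, 0.0039, 0, 0, 0, 0, -0.0203, 0.005, 0, 0, 0, 0, -0.0272, 0.0054, 0, 0, 0, 0, -0.0342, 0.0053, 0, 0, 0, 0, -0.0412, 0.0045, 0, 0, 0, 0, -0.0412, 0.0045, 0, 0, 0, 0]}}

```text
t: 14.0
tool_pos: [0.5314, -0.0122, 0.1842]
tool_rot: [3.089, 0.568, 0.003]
contact_force: [-0.0, 2.3, 5.5]
opening: 0.019
grip_force: 41.6
```

```bash
python3 f.py
```

```text
[ 0.5314 -0.0122  0.1842] 0.018967811305443706 r 0.04812797943503565 ang -78.70448867610808 Frad -2.2238018061666205 Ftan resist(ccw) 0.42972637470514424
```

Request:
{"api": "apply_moves", "payload": {"rows": [0, 0, 0, 0, 0, 0, 0, 0, 0, 0, 0, 0, 0, 0, 0, 0, 0, 0, 0, 0, 0, 0, 0, 0, 0, 0, 0, 0, 0, 0, 0, 0, -0.03, 0, 0, 0, 0, 0, -0.07, 0, 0, 0, 0, 0, -0.125, 0, 0, 0, 0, 0, -0.125, 0, 0, 0], "grip": 0.5}}

```text
t: 14.9
tool_pos: [0.5337, -0.0123, 0.2639]
tool_rot: [3.086, 0.568, 0.014]
contact_force: [1.0, -0.1, 0.6]
opening: 0.0428
grip_force: 0.0
```

Request:
{"api": "apply_moves", "payload": {"rows": [0.01, -0.07, 0, 0, 0, 0.03, 0.02, -0.14, 0, 0, 0, 0.06, 0.03, -0.21, 0, 0, 0, 0.091, 0.04, -0.28, 0, 0, 0, 0.091, 0.051, -0.343, 0, 0, 0, 0.091, 0.051, -0.343, 0, 0, 0, 0.091, 0.051, -0.343, 0, 0, 0, 0.091, 0.051, -0.343, 0, 0, 0, 0.091], "grip": 0}}

```text
t: 15.7
tool_pos: [0.4868, 0.1906, 0.2579]
tool_rot: [3.122, 0.345, -0.001]
contact_force: [0.1, -0.2, 0.1]
opening: -0.0001
grip_force: 0.0
```

```bash
python3 f.py; python3 - <<'E'
from h import *
im,_=ctrl.get_image('top');si,_=ctrl.get_image('side')
a=cv2.resize(im[145:245,200:320],None,fx=4,fy=4,interpolation=2);b=cv2.resize(si[150:290,200:310],(314,400),interpolation=2)
cv2.imwrite('pics/c3.png',cv2.hconcat([a,b]));cv2.imwrite('pics/top3.png',im)
print(comps(mask(im,'white'),(255,170,300,216)),comps(mask(im,'green'),(215,150,312,240)))
E
```

```text
[0.4868 0.1906 0.2579] -8.880313688312115e-05 r 0.15953380091105698 ang 102.75244077417786 Frad -0.26207765957444445 Ftan resist(ccw) -0.044340092998635956
[([278, 173, 5, 10, 26], [280.15, 177.65]), ([272, 189, 18, 8, 57], [280.51, 191.98])] [([230, 200, 4, 4, 13], [231.62, 201.62])]
```

View pics/c3.png

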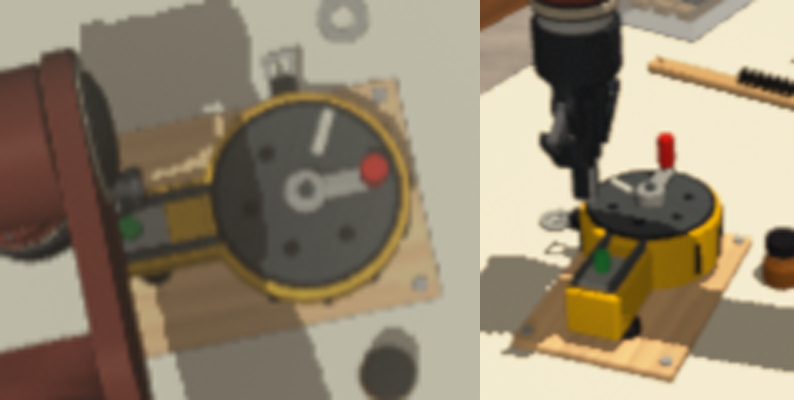

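The crop shows the mark at (323,131) and the knob at (374,168) about the hub (307,190). The handle is about 62° ahead clockwise, which is inside a quarter turn. Next I'll lower the shut fingers outside the green post.

Request:
{"api": "apply_moves", "payload": {"rows": [0, 0, 0.04, 0, 0, 0, 0, 0, 0.08, 0, 0, 0, 0, 0, 0.12, 0, 0, 0, 0, 0, 0.149, 0, 0, 0, 0, 0, 0.149, 0, 0, 0, 0, 0, 0.149, 0, 0, 0]}}

```text
t: 16.4
tool_pos: [0.487, 0.1906, 0.1691]
tool_rot: [3.123, 0.344, -0.0]
contact_force: [0.8, -1.2, 0.8]
opening: 0.0003
grip_force: 0.0
```

Request:
{"api": "apply_moves", "payload": {"rows": [0, 0.005, 0, 0, 0, 0, 0, 0.01, 0, 0, 0, 0, 0, 0.015, 0, 0, 0, 0, 0, 0.02, 0, 0, 0, 0, 0, 0.02, 0, 0, 0, 0]}}

```text
t: 16.9
tool_pos: [0.4895, 0.1793, 0.1692]
tool_rot: [-3.123, -0.345, -0.001]
contact_force: [-1.0, -0.3, -0.9]
opening: -0.0
grip_force: 0.0
```

```bash
python3 f.py;python3 - <<'E'
from h import *
im,_=ctrl.get_image('side');cv2.imwrite('pics/side4.png',cv2.resize(im[190:280,205:305],None,fx=6,fy=6,interpolation=2))
E
```

```text
[0.4895 0.1793 0.1692] -1.004898709063853e-05 r 0.1478766097980596 ang 102.6795927857652 Frad -0.03835538435383396 Ftan resist(ccw) 1.0175616051517269
```

View pics/side4.png

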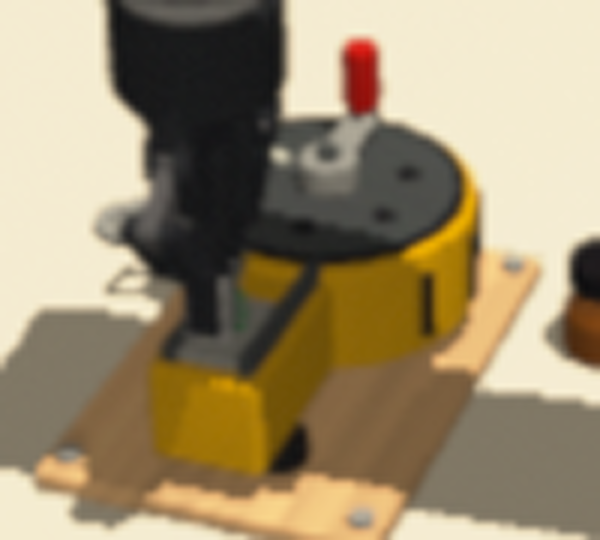

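The tips stand just outside the green post (crop (240,310)) in the bolt's line, above the slide. I'll push in slow steps.

Request:
{"api": "apply_moves", "payload": {"rows": [0, 0.005, 0, 0, 0, 0, 0, 0.01, 0, 0, 0, 0, 0, 0.015, 0, 0, 0, 0, 0, 0.02, 0, 0, 0, 0, 0, 0.025, 0, 0, 0, 0, 0, 0.025, 0, 0, 0, 0]}}

```text
t: 17.55
tool_pos: [0.4925, 0.1653, 0.1689]
tool_rot: [-3.121, -0.346, 0.0]
contact_force: [-0.4, 5.3, 0.4]
opening: 0.0
grip_force: 2.4
```

```bash
python3 f.py
```

```text
[0.4925 0.1653 0.1689] 2.723238789909542e-06 r 0.13361739447499354 ang 102.77608266707107 Frad 5.231882046686125 Ftan resist(ccw) -0.7926264186912798
```

Request:
{"api": "apply_moves", "payload": {"rows": [0, 0.005, 0, 0, 0, 0, 0, 0.01, 0, 0, 0, 0, 0, 0.015, 0, 0, 0, 0, 0, 0.015, 0, 0, 0, 0]}}

```text
t: 17.95
tool_pos: [0.4944, 0.1564, 0.1689]
tool_rot: [-3.121, -0.346, 0.001]
contact_force: [-1.4, 5.1, -0.3]
opening: -0.0003
grip_force: 2.4
```

Request:
{"api": "apply_moves", "payload": {"rows": [0, 0.004, 0, 0, 0, 0, 0, 0.008, 0, 0, 0, 0, 0, 0.008, 0, 0, 0, 0]}}

```text
t: 18.25
tool_pos: [0.4954, 0.152, 0.1689]
tool_rot: [-3.121, -0.346, 0.001]
contact_force: [-1.4, 7.1, -0.0]
opening: 0.0001
grip_force: 2.9
```

Request:
{"api": "apply_moves", "payload": {"rows": [0, 0.003, 0, 0, 0, 0, 0, 0.005, 0, 0, 0, 0, 0, 0.005, 0, 0, 0, 0]}}

```text
t: 18.55
tool_pos: [0.4959, 0.1498, 0.1689]
tool_rot: [-3.119, -0.346, 0.001]
contact_force: [-2.3, 9.5, 0.7]
opening: -0.0004
grip_force: 4.2
```

```bash
python3 f.py
```

```text
[0.4959 0.1498 0.1689] -0.00038034882655079094 r 0.11769791966781112 ang 102.82460110134305 Frad 9.748065417331652 Ftan resist(ccw) 0.10117159498257129
```

The force climbs from 5 N to 9.7 N at the case's stiffness, so the bolt is at its stop. I'll back off, rise and check.

Request:
{"api": "apply_moves", "payload": {"rows": [0, -0.01, 0, 0, 0, 0, 0, -0.03, 0, 0, 0, 0, 0, -0.06, 0, 0, 0, 0, 0, -0.06, -0.06, 0, 0, 0, 0, -0.1, -0.14, 0, 0, 0, 0, -0.2, -0.2, 0, 0, 0, 0, -0.25, -0.2, 0, 0, 0, 0, -0.25, -0.2, 0, 0, 0, 0, -0.25, -0.2, 0, 0, 0]}}

```text
t: 19.45
tool_pos: [0.4631, 0.2959, 0.2893]
tool_rot: [3.121, 0.35, 0.002]
contact_force: [0.5, 0.0, 0.0]
opening: 0.0003
grip_force: 0.0
```

```bash
python3 f.py; python3 - <<'E'
from h import *
im,_=ctrl.get_image('top');si,_=ctrl.get_image('side')
a=cv2.resize(im[145:245,200:320],None,fx=4,fy=4,interpolation=2);b=cv2.resize(si[150:290,200:310],(314,400),interpolation=2)
cv2.imwrite('pics/c5.png',cv2.hconcat([a,b]))
A=np.array([.5225,.035])
for n,i in(('top',im),('side',si)):
  for c,z in(('green',.106 if n=='top' else .099),):
    for s,ce in comps(mask(i,c),(205,150,300,280)): q=cast(n,ce,z);print(n,c,s,ce,q,np.hypot(*(q[:2]-A)))
E
```

```text
[0.4631 0.2959 0.2893] 0.0002828887756621075 r 0.26747841280755325 ang 102.71909131399126 Frad -0.07416869608718109 Ftan resist(ccw) -0.5011574592019716
top green [238, 198, 4, 5, 16] [239.62, 199.75] [0.50077799 0.13658531 0.106     ] 0.10388176482642998
side green [243, 233, 6, 8, 36] [245.25, 236.33] [0.49977781 0.13864043 0.099     ] 0.10610200666887304
```

View pics/c5.png

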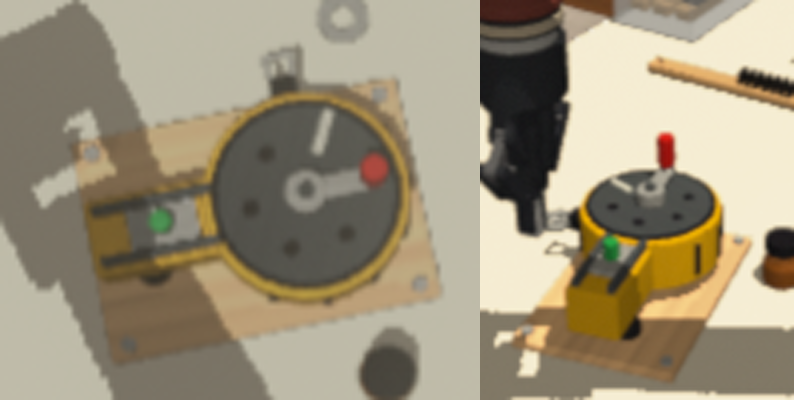

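The top crop shows the post at (161,221), moved about 21 ± 1 mm, with crank and mark unchanged. I'll press once more to confirm the hard stop.

Request:
{"api": "apply_moves", "payload": {"rows": [0, 0.06, 0.02, 0, 0, 0, 0, 0.12, 0.06, 0, 0, 0, 0, 0.18, 0.12, 0, 0, 0, 0, 0.19, 0.17, 0, 0, 0, 0, 0.19, 0.2, 0, 0, 0, 0, 0.205, 0.2, 0, 0, 0, 0, 0.22, 0.2, 0, 0, 0, 0, 0.23, 0.2, 0, 0, 0, 0, 0.24, 0.2, 0, 0, 0, 0, 0.243, 0.2, 0, 0, 0, 0, 0.243, 0.2, 0, 0, 0]}}

```text
t: 20.65
tool_pos: [0.496, 0.1531, 0.1702]
tool_rot: [-3.121, -0.346, -0.004]
contact_force: [-0.5, 3.0, 2.6]
opening: 0.0002
grip_force: 2.4
```

Request:
{"api": "apply_moves", "payload": {"rows": [0, 0.003, 0, 0, 0, 0, 0, 0.004, 0, 0, 0, 0, 0, 0.004, 0, 0, 0, 0]}}

```text
t: 20.95
tool_pos: [0.4964, 0.1515, 0.1702]
tool_rot: [-3.12, -0.347, -0.003]
contact_force: [-0.6, 6.9, 3.6]
opening: -0.0001
grip_force: 3.5
```

Request:
{"api": "apply_moves", "payload": {"rows": [0, 0.002, 0, 0, 0, 0, 0, 0.004, 0, 0, 0, 0, 0, 0.004, 0, 0, 0, 0]}}

```text
t: 21.25
tool_pos: [0.4968, 0.1497, 0.1702]
tool_rot: [-3.119, -0.347, -0.003]
contact_force: [-2.5, 8.5, 3.4]
opening: -0.0001
grip_force: 4.6
```

Request:
{"api": "apply_moves", "payload": {"rows": [0, 0.001, 0, 0, 0, 0, 0, 0.002, 0, 0, 0, 0, 0, 0.002, 0, 0, 0, 0, 0, 0.002, 0, 0, 0, 0]}}

```text
t: 21.65
tool_pos: [0.4969, 0.1489, 0.1702]
tool_rot: [-3.118, -0.347, -0.003]
contact_force: [-2.0, 8.8, 4.9]
opening: -0.0003
grip_force: 5.1
```

Request:
{"api": "apply_moves", "payload": {"rows": [0, -0.01, 0, 0, 0, 0, 0, -0.03, 0, 0, 0, 0, 0, -0.06, 0, 0, 0, 0, 0, -0.06, -0.06, 0, 0, 0, 0, -0.1, -0.14, 0, 0, 0, 0, -0.2, -0.2, 0, 0, 0, 0, -0.25, -0.2, 0, 0, 0, 0, -0.25, -0.2, 0, 0, 0, 0, -0.25, -0.2, 0, 0, 0]}}

```text
t: 22.55
tool_pos: [0.4632, 0.2942, 0.2888]
tool_rot: [3.12, 0.35, 0.0]
contact_force: [0.5, 0.1, -0.3]
opening: 0.0002
grip_force: 0.0
```

```bash
python3 - <<'E'
from h import *
im,_=ctrl.get_image('top');si,_=ctrl.get_image('side');A=np.array([.5225,.035])
for n,i,z in(('top',im,.106),('side',si,.099)):
    for s,ce in comps(mask(i,'green'),(205,150,300,280)): q=cast(n,ce,z);print(n,s,ce,np.hypot(*(q[:2]-A)))
E
```

```text
top [238, 198, 4, 5, 17] [239.59, 199.88] 0.10403464750407604
side [243, 233, 6, 8, 36] [245.25, 236.33] 0.10610200666887304
```

The post did not move under a second push well above the bolt's friction, so the bolt is against its stop. I'm handing in.

```bash
python3 -c "
from station import ctrl
print(ctrl.finish_job())"
```

```text
the job is handed in; nothing more can be done
None
```

The reel was cranked clockwise until it went light, leaving the handle about 62° ahead of the mark. The knob was then released, the green bolt pushed home to its stop, and the job handed in at about 23 s.

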